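# Release and load the pedal-opened tilt-out bin

### The arm

A 6-joint arm with a two-finger parallel gripper is mounted at the origin on the work surface. World frame = base frame: x ahead of the robot, y to its left, z up, the work surface at z = 0. Lengths are in m, angles in rad, forces in N, time in s.
With the tool pointing down it reaches from about 0.25 to 0.775 m from the base axis. Payload 4 kg.
Tool frame: the origin (TCP) lies at the very end of the fingers, on their centre line; the grasp point (between the pads) lies 19 mm behind it (robot.hold_point_z is the distance from the TCP to the grasp point, in m); z points along the fingers, y is the line along which they close (so a half turn about z gives the same grasp; the last joint's range is limited). The gripper opens to 94 mm and grips with 3 to 60 N. Pads are 16 mm wide; open, the fingers measure 119 mm over their backs; the gripper's body (75 mm by 177 mm) begins 78 mm behind the grasp point.
Start: joints at [-1.283, 0.087, 1.371, -0, 1.684, -0.103], TCP at [0.21, -0.509, 0.167] pointing down, gripper open.
Joint ranges: [-3.1, 3.1], [-0.76, 2.03], [0.27, 2.55], [-1.08, 4.22], [0.17, 2.65], [-2.57, 2.57]. Speed limits (rad/s): [2.79, 2.79, 3.14, 3.14, 3.14, 3.14].

### API

Orientations are given as [roll, pitch, yaw] about the fixed x, y, z axes, in that order (R = Rz(yaw) Ry(pitch) Rx(roll)).
In Python, from bench import robot gives the robot as it stands.
- The arm moves only by the tool carry_out, never from a script. Its argument "steps" is a list of rows, each a list of 3 entries, a list of its own where there are three numbers: the shift along the tool's x, y, z in m, then the turn about the tool's z in units of 10 degrees (1.0 is 10 degrees), then the closure, from -1 (fully open) to 1 (shut). In form: [[[tx, ty, tz], roll, jaw], ...]. A call has 1 to 10 rows; each row is the pose to reach, as a shift and turn from the pose commanded when the call began, along the tool's axes at that moment; what a row does not reach only later rows make up. A row lasts 1/8 s, in which the tool goes at most 62.5 mm and 10.7 degrees, less where a joint would pass 70% of its speed; a pose out of reach is approached as far as the arm can. A call with a gripper value outside its range is refused whole. The fingers move at their own pace and stop on an object; the grip force is fixed at half the most. Time passes only in rows, so rows that repeat a pose let the fingers close. It gives the time, the measured TCP pose, the force, the opening and the grip force at its end, in the units of the state.
- robot.get_obs(): the state, without advancing time (a new reading comes with each control period).
- robot.snapshot(name): name is "side" or "top"; returns a dict with "image" (384x512x3 uint8, red, green, blue), "z_map" (384x512 float32, m along the optical axis (not along the pixel's ray), 0 where there is no reading), "mtx" (3x3 intrinsics, pixels), "R" (3x3) and "t" (3): a world point X has camera coordinates R X + t. Camera axes: x right, y down, z forward; pixel columns grow to the right and rows downward; lengths in m; the calibration is good to about 2 mm. A picture is of the moment at which its call begins.
- robot.close_job(): hands the job in; it is judged then, once.
The state is a dict: "time": time; "joint_positions": joint angles; "qvel": joint speeds; "joint_torque": joint torques, N m; "tool_pos": TCP position; "ee_rot": TCP orientation; "wrist_force": force on the tool from outside, world axes, zero at the start; "wrist_torque": the same for the moment, N m; "width": finger opening in m; "finger_force": force on a finger pad.
Only numpy, scipy, OpenCV 4.12 (cv2) and the standard library are available. Lean on these libraries where they do the work, as an engineer would, in place of code of your own. Each camera call takes 0.05 s, during which the arm holds its last target. There are 200 camera calls.

### The job

Put the black algae scraper away in the white tilt-out bin: pull the lock block sideways right out from under the bin's pedal and leave it lying clear on the shelf, then press the pedal fully down to its stop and keep it there until the bin has tipped fully open. Let the pedal come up, put the scraper inside the open bin and let go of it, then push the bin fully shut. Do not shift or knock over the jar, the yellow breeder box, the bottle or the tin.

Things in the scene. Friction and masses are not known exactly. Their poses are not given: they have to be found in the camera images.
- stand: fixed frame of the white tilt-out bin unit: two side panels 12 thick, 210 high, 128 either side of the bin's middle, under a cover board (150 deep, 268 wide, top at 222; panels and cover reach 35 in front of the hinge line). Origin on the shelf below the common hinge line of bin and pedal; x to the unit's back, y along the hinge line. Bin middle at y +115, pedal middle at y -80
- bin_hinge (a point): point on the bin's hinge line at the bin's middle, 35 mm above the shelf; fixed, axes as the stand's
- bin (a joint): tilt of the white plastic bin about the hinge line: 0 = shut, upright under the cover; 0.8 = fully open, its top tipped 0.8 rad towards the unit's front (-x). It stays at either end: its weight is over-centre, balanced at about 0.3 to 0.4
- bin_in (a point): centre of the bin's inner floor; axes turn with the bin (x to the back, y along the hinge, z up out of the bin when shut). The inside is 130 (x) by 210 (y) and 130 deep, walls 5. The hinge line lies 25 mm in front of (-x) and 10 mm below this point
- bin_mouth (a point): centre of the bin's open top, 135 mm above bin_in along the bin's z; fully open it faces up and forward, its front edge 110 mm above the shelf, its rear edge about 200 mm
- bin_rim (a point): middle of the top edge of the bin's front panel (panel 6 thick, 240 wide, 148 high): 48 mm in front of and 160 mm above the hinge line when shut; the panel's outer face is 3 mm further out and runs down from this edge
- pedal (a joint): grey pedal: 0 = up (its front end raised), 0.42 = down on its stop; a spring returns it. About 3 N at the start and 10 N at the stop on its press point. An arm on it behind the hinge line tips the bin past its balance when the pedal is fully down
- pedal_press (a point): place to press, on the pedal's top face near its free front end, 105 mm from the hinge line: 71 mm above the shelf when up, 28 mm at the stop. The plate is 130 long from the hinge line forward, 70 wide, 10 thick, with black ribs at the front; slopes up 0.3 rad to the front when up, down 0.12 rad at the stop
- lock: loose black block under the pedal, standing on the shelf between low rails, held by two spring nubs in its sides; comes out along the stand's -y with 6 to 10 N. Head 46 (x) by 55 (y), 47 high, origin at the centre of its underside; an upright fin 14 thick (x), 50 high, from y -26 to y -87, sticks out beside the pedal: grip it across x near y -65. Axes as the stand's while in place
- lock_seat (a point): where the lock's origin is when it is in place, on the shelf, fixed; 57 mm of travel brings the head out from under the pedal
- scraper: loose black algae scraper handle lying flat on the shelf: bar 22 wide (y), 20 high, 126 long, with a cross head 14 by 46 at its +x end; 140 mm long in all. Origin at the middle of its underside, x along the handle towards the cross head. 60 to 110 g
- jar: grey ceramic ring media jar, 72 across, 113 high, origin at the middle of its underside; leave alone
- breeder: yellow plastic fry breeder box, open, 118 by 78 by 65 high, origin at the middle of its underside; leave alone
- bottle: white conditioner bottle, 60 across, 160 high, origin at the middle of its underside; leave alone
- tin: metal food tin, 72 across, 70 high, origin at the middle of its underside; leave alone
There are look-alikes about, which are no part of the job. What is shaped like the lock but purple or red is not meant.

How it is judged:
By the outcome, as a careful person would: the job done as asked, in the order asked, and still so for the second after the job is handed in, with the robot touching nothing.
It also fails if it takes over 70 s, if anything falls off the work surface, if the arm or the gripper's body presses on something with over 40 N, if the wrist force passes 120 N, or if a joint passes its speed limit or range.

## Working session

There is one attempt and no reset: what is moved stays moved. The work goes in short steps, Python scripts to look and compute and a tool call to move; the robot and the scene stay as the last step left them, time stands still between calls to the robot, and variables do not carry over. Pictures are saved under pics/ and viewed, at most 10 in all, crops included, and the job is handed in when it is done.

Besides the shell and the picture viewer there is one more tool, called after "Request:" by a JSON object that holds its "name" and its "arguments", one argument or row to a line. carry_out: Moves the arm, as the interface text tells. Its arguments: {"type":"object","properties":{"steps":{"type":"array","items":{"type":"array"}}},"required":["steps"]}

```bash
mkdir -p pics
cat > h.py <<'E'
import numpy as np, cv2
from bench import robot
def snap(n,f=None):
    s=robot.snapshot(n)
    if f: cv2.imwrite('pics/'+f,cv2.cvtColor(s['image'],cv2.COLOR_RGB2BGR))
    np.savez(''+n+'.npz',**s)
    return s
def world(s,u,v,z=None):
    K,R,t=s['mtx'],s['R'],s['t']
    r=np.linalg.inv(K)@np.array([u,v,1.])
    if z is None:
        d=s['z_map'][int(round(v)),int(round(u))]
        return R.T@(r*d-t)
    o=-R.T@t; d=R.T@r
    return o+d*(z-o[2])/d[2]
E
python3 - <<'E'
from h import *
a=snap('top','top0.png');b=snap('side','side0.png')
for s in(a,b): print(s['mtx'],s['R'],s['t'])
print(robot.get_obs())
E
```

```text
[[471.99766498   0.         260.58959577]
 [  0.         471.99766498 186.17828526]
 [  0.           0.           1.        ]] [[-0.00669921 -0.99995753 -0.00632988]
 [-0.99940899  0.00690869 -0.03367391]
 [ 0.03371621  0.00610055 -0.99941283]] [-0.04988956  0.57040946  1.34227101]
[[486.43785224   0.         251.12149   ]
 [  0.         486.43785224 190.38540466]
 [  0.           0.           1.        ]] [[-0.67474055 -0.73787758  0.01618205]
 [-0.52250462  0.46208142 -0.71656799]
 [ 0.52126203 -0.49195268 -0.69732951]] [0.33697614 0.4353988  1.12897334]
{'time': 0.1, 'joint_positions': array([-1.28312565e+00,  8.78791346e-02,  1.37206776e+00,  2.81106397e-05,
        1.68358729e+00, -1.03080527e-01]), 'qvel': array([ 0.00132071, -0.00128944, -0.00275037, -0.00144451,  0.0008883 ,
       -0.00101335]), 'joint_torque': array([ 1.65254241e-03, -3.41252339e+01, -3.03301728e+01,  7.20374845e-02,
        3.04434844e-02, -1.10146188e-04]), 'tool_pos': array([ 0.20934377, -0.50800335,  0.1656403 ]), 'ee_rot': array([-3.13966431e+00, -2.27568785e-04,  3.90754119e-01]), 'wrist_force': array([-0.24817423,  0.53009135, -0.65649542]), 'wrist_torque': array([-0.01495908, -0.03578948,  0.01431739]), 'finger_force': 0.0, 'width': 0.09420579176711849}
```

View pics/top0.png

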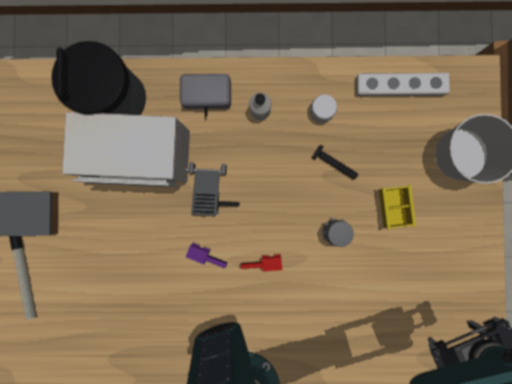

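View pics/side0.png

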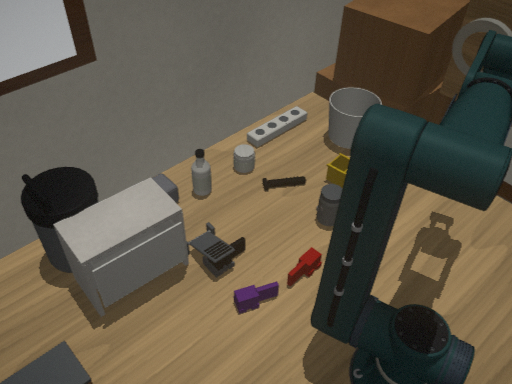

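The top view shows the bin unit at (120,150), the pedal at (206,190) with the lock fin at (230,204), and the scraper at (335,162). The jar is at (340,233), the breeder box at (398,207), the bottle at (260,105) and the tin at (323,108). I'll enlarge the working area.

Run:
```python
from h import *
s=np.load('top.npz');im=cv2.imread('pics/top0.png')
c=im[140:230,150:370]; c=cv2.resize(c,None,fx=3.6,fy=3.6,interpolation=cv2.INTER_CUBIC)
c=cv2.convertScaleAbs(c,alpha=1.8,beta=20)
im2=cv2.imread('pics/side0.png')[150:290,170:340]
d=cv2.convertScaleAbs(cv2.resize(im2,None,fx=1.7,fy=1.7,interpolation=cv2.INTER_CUBIC),alpha=1.8,beta=20)
o=np.zeros((c.shape[0]+d.shape[0]+4,800,3),np.uint8);o[:c.shape[0],:c.shape[1]]=c;o[c.shape[0]+4:,:d.shape[1]]=d
cv2.imwrite('pics/crop1.png',o);print(o.shape)
```

```text
(566, 800, 3)
```

View pics/crop1.png

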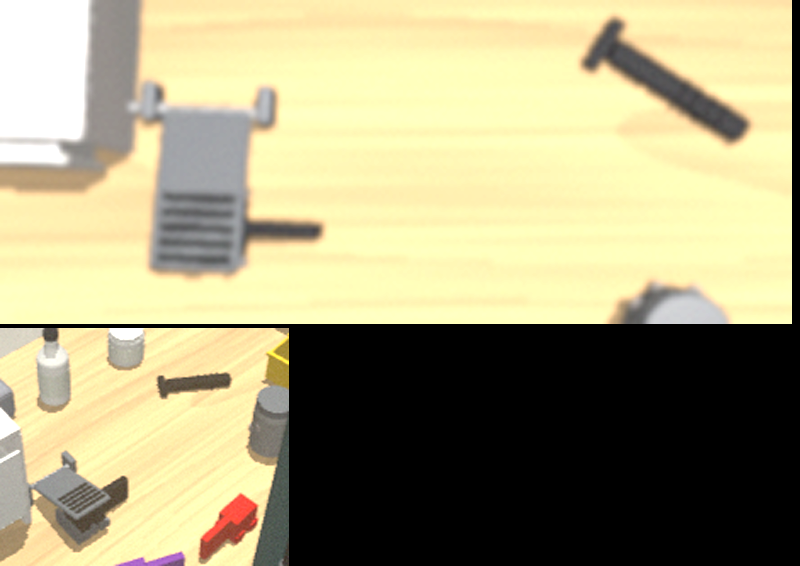

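The crop shows the pedal at columns 193-218, rows 169-214. The fin top runs from (219,203.5) to (239,204). The scraper runs from its head at (318,152) to its tail at (356,175.5). Next I'll fit the geometry.

```bash
cat >> h.py <<'E'
def cloud(s):
    K,R,t=s['mtx'],s['R'],s['t'];d=s['z_map']
    v,u=np.mgrid[:384,:512]
    P=np.stack([(u-K[0,2])/K[0,0]*d,(v-K[1,2])/K[1,1]*d,d],-1)
    W=(P-t)@R; W[d<=0]=np.nan
    return W
E
python3 - <<'E'
from h import *
s=dict(np.load('top.npz'));W=cloud(s);b=dict(np.load('side.npz'));V=cloud(b)
def rect(m,n):
    p=m[:,:2].astype(np.float32);r=cv2.minAreaRect(p);print(n,len(p),r,'zmed',np.median(m[:,2]))
c=W[90:215,55:200].reshape(-1,3);c=c[(c[:,2]>.212)&(c[:,2]<.232)];rect(c,'cover')
c=V.reshape(-1,3);c=c[(c[:,2]>.214)&(c[:,2]<.23)&(c[:,1]>.2)&(c[:,0]<.9)&(c[:,0]>.4)];rect(c,'cover side')
for n,u,v in(('finL',221,203.6),('finmid',230,204),('finR',238,204),('floor',280,190),('pedhingeL',200,172),('pedfrL',196,212),('pedfr',205,212),('pedmid',206,185)):print(n,world(s,u,v))
print('fin z.05',world(s,219,203.5,.05),world(s,239.2,204,.05))
print('scr',world(s,317.8,152.2,.02),world(s,355.6,175.6,.02))
# pedal rect
g=W[160:220,190:222].reshape(-1,3);g=g[(g[:,2]>.025)&(g[:,2]<.1)];rect(g,'ped')
# scraper by depth
g=W[140:185,305:365].reshape(-1,3);g=g[(g[:,2]>.01)];rect(g,'scr')
for n,(r0,r1,c0,c1) in dict(jar=(215,250,318,358),breeder=(180,232,376,420),bottle=(88,122,245,275),tin=(90,127,306,340)).items():
    g=W[r0:r1,c0:c1].reshape(-1,3);g=g[g[:,2]>.03];rect(g,n);print(np.nanmax(g[:,2]))
E
```

```text
cover 6908 ((0.6954880356788635, 0.29547056555747986), (0.28684738278388977, 0.21138092875480652), 87.13471221923828) zmed 0.22315269373254287
cover side 4757 ((0.7169655561447144, 0.3245726525783539), (0.2561744749546051, 0.2583606243133545), 88.29298400878906) zmed 0.22128734029606129
finL [0.52106632 0.05602901 0.05191547]
finmid [0.51978776 0.03115784 0.05078466]
finR [0.51962691 0.00914707 0.04734585]
floor [ 0.55892109 -0.1095221   0.00182358]
pedhingeL [0.60942457 0.11452413 0.04858794]
pedfrL [0.49885369 0.12124405 0.08115656]
pedfr [0.49872512 0.09664836 0.0827271 ]
pedmid [0.57300591 0.09769455 0.05025551]
fin z.05 [0.52137583 0.06175563 0.05      ] [0.51961449 0.00567207 0.05      ]
scr [ 0.66533612 -0.21731364  0.02      ] [ 0.59789403 -0.32386334  0.02      ]
ped 1253 ((0.5638254880905151, 0.09906305372714996), (0.08686704933643341, 0.14692164957523346), 89.76971435546875) zmed 0.05895352501361461
scr 436 ((0.6312560439109802, -0.2685582935810089), (0.13962425291538239, 0.04501622915267944), 56.53904724121094) zmed 0.0200986796328038
jar 664 ((0.4396669268608093, -0.2615280747413635), (0.06937827914953232, 0.0706753060221672), 22.146663665771484) zmed 0.11355350398577027
0.12211643101862507
breeder 593 ((0.5099824666976929, -0.4322824478149414), (0.11591934412717819, 0.08122424781322479), 6.277387619018555) zmed 0.06353159471744875
0.07337284590916268
bottle 477 ((0.788540244102478, -0.05261727422475815), (0.05882652848958969, 0.05751638859510422), 1.66414475440979) zmed 0.1106083757910208
0.16757490662755758
tin 577 ((0.7840521335601807, -0.2293141633272171), (0.07020410895347595, 0.06853759288787842), 87.018798828125) zmed 0.07008345828122457
0.07972571048305317
```

Run:
```python
from h import *
s=dict(np.load('top.npz'));W=cloud(s);I=s['image'].astype(int)
w=(I.min(2)>110)&(W[...,2]>.212)&(W[...,2]<.232); w[:, :55]=0;w[:,200:]=0;w[:85]=0;w[215:]=0
k=cv2.morphologyEx(w.astype(np.uint8),cv2.MORPH_OPEN,np.ones((5,5)))
p=W[k>0][:,:2].astype(np.float32);r=cv2.minAreaRect(p);print(r,cv2.boxPoints(r))
# pedal edges per row
W2=W
for v in range(172,214,6):
    m=(W[v,185:225,2]>.03)&(W[v,185:225,2]<.1); u=np.where(m)[0]+185
    print(v,u.min(),u.max(),W[v,u.min()].round(3),W[v,u.max()].round(3), W[v,(u.min()+u.max())//2].round(3))
# fin: black pixels
m=(I.max(2)<60)&(W[...,2]>.035)&(W[...,2]<.06);m[:, :220]=0;m[:,245:]=0;m[:195]=0;m[215:]=0
p=W[m];print('fin',p.mean(0),p.min(0),p.max(0),cv2.fitLine(p[:,:2].astype(np.float32),cv2.DIST_HUBER,0,.01,.01).ravel())
```

```text
((0.6647111773490906, 0.28876182436943054), (0.2703697383403778, 0.15057487785816193), 87.13471221923828) [[0.5827602  0.15750942]
 [0.7331469  0.14998248]
 [0.74666214 0.42001423]
 [0.59627545 0.42754117]]
172 185 224 [0.61  0.157 0.046] [0.609 0.048 0.046] [0.61  0.104 0.042]
178 185 219 [0.593 0.158 0.039] [0.592 0.062 0.047] [0.593 0.109 0.05 ]
184 194 218 [0.576 0.13  0.056] [0.576 0.064 0.051] [0.576 0.098 0.051]
190 193 218 [0.559 0.133 0.057] [0.559 0.064 0.054] [0.559 0.099 0.059]
196 193 217 [0.542 0.132 0.064] [0.542 0.066 0.062] [0.542 0.099 0.061]
202 192 224 [0.526 0.134 0.068] [0.525 0.048 0.05 ] [0.526 0.09  0.071]
208 192 217 [0.51  0.133 0.074] [0.509 0.069 0.034] [0.509 0.1   0.077]
fin [0.52077277 0.03612787 0.05069176] [0.51690594 0.0090918  0.0444227 ] [0.52552043 0.0591488  0.05597007] [0.0147269 0.9998916 0.5198106 0.0344968]
```

```bash
cat >> h.py <<'E'
from scipy.spatial.transform import Rotation as Ro
def plan(p,yaw=None):
    o=robot.get_obs();R=Ro.from_euler('xyz',o['ee_rot']).as_matrix()
    d=R.T@(np.array(p)-o['tool_pos']);y=o['ee_rot'][2]
    a=0 if yaw is None else (y-yaw+np.pi)%(2*np.pi)-np.pi
    print('now',o['tool_pos'].round(4),round(y,3),'t',round(o['time'],2),'F',o['wrist_force'].round(1),'w',round(o['width'],4),'q6',round(o['joint_positions'][5],2))
    print('-> shift',d.round(4),'roll',round(np.degrees(a)/10,2),'rows',round(np.linalg.norm(d)/.0625,1))
S0=np.array([.619,.176,0]);SY=-.048
def st(x,y,z): c,s=np.cos(SY),np.sin(SY);return S0+[c*x-s*y,s*x+c*y,z]
E
python3 -c "
from h import *
plan([.52,.029,.13],1.523)
print(st(-100,0,0) if 0 else st(-.1,-.085,0), st(-.095,.115,0))"
```

```text
now [ 0.2093 -0.508   0.1656] 0.391 t 0.1 F [-0.2  0.5 -0.7] w 0.0942 q6 -0.1
-> shift [ 0.4918 -0.3781  0.0365] roll -6.49 rows 9.9
[0.51503674 0.09589606 0.        ] [0.5296273  0.29542579 0.        ]
```

Request:
{"name": "carry_out", "arguments": {
  "steps": [
    [[0.05, -0.04, 0], -1, -1],
    [[0.1, -0.08, 0], -2, -1],
    [[0.15, -0.115, 0], -3, -1],
    [[0.2, -0.154, 0], -4, -1],
    [[0.25, -0.192, 0], -5, -1],
    [[0.3, -0.23, 0], -6, -1],
    [[0.35, -0.27, 0], -6.5, -1],
    [[0.4, -0.308, 0.01], -6.5, -1],
    [[0.45, -0.346, 0.02], -6.5, -1],
    [[0.492, -0.378, 0.036], -6.5, -1]
  ]
}}

```text
time: 1.35
tool_pos: [0.5214, 0.0304, 0.1306]
ee_rot: [3.14, 0.0, 1.526]
wrist_force: [1.2, 0.0, -0.2]
width: 0.0938
finger_force: 0.0
```

```bash
python3 -c "
from h import *
plan([.52,.029,.012],1.523)"
```

```text
now [0.5214 0.0304 0.1306] 1.526 t 1.35 F [ 1.2  0.  -0.2] w 0.0938 q6 -0.01
-> shift [-0.0014 -0.0015  0.1186] roll 0.02 rows 1.9
```

Request:
{"name": "carry_out", "arguments": {
  "steps": [
    [[0, 0, 0.05], 0, -1],
    [[0, 0, 0.09], 0, -1],
    [[0, 0, 0.116], 0, -1],
    [[0, 0, 0.116], 0, -1],
    [[0, 0, 0.116], 0, 0.7],
    [[0, 0, 0.116], 0, 0.7],
    [[0, 0, 0.116], 0, 1],
    [[0, 0, 0.116], 0, 1],
    [[0, 0, 0.116], 0, 1],
    [[0, 0, 0.116], 0, 1]
  ]
}}

```text
time: 2.6
tool_pos: [0.5204, 0.0283, 0.0147]
ee_rot: [-3.142, 0.0, 1.525]
wrist_force: [0.9, -0.1, -0.5]
width: 0.0371
finger_force: 0.0
```

Request:
{"name": "carry_out", "arguments": {
  "steps": [
    [[0, 0, 0], 0, 1],
    [[0, 0, 0], 0, 1],
    [[0, 0, 0], 0, 1],
    [[0, 0, 0], 0, 1]
  ]
}}

```text
time: 3.1
tool_pos: [0.5204, 0.0283, 0.0146]
ee_rot: [-3.142, 0.0, 1.525]
wrist_force: [0.4, 0.4, 1.0]
width: 0.0006
finger_force: 0.0
```

Run:
```python
from h import *
a=snap('top');b=snap('side')
f=lambda i,x: cv2.convertScaleAbs(cv2.resize(cv2.cvtColor(i,cv2.COLOR_RGB2BGR),None,fx=x,fy=x,interpolation=cv2.INTER_CUBIC),alpha=1.8,beta=20)
c=f(a['image'][150:250,170:270],4);d=f(b['image'][200:300,180:280],4)
cv2.imwrite('pics/c2.png',np.hstack([c,d]))
```

```text
(no output)
```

View pics/c2.png

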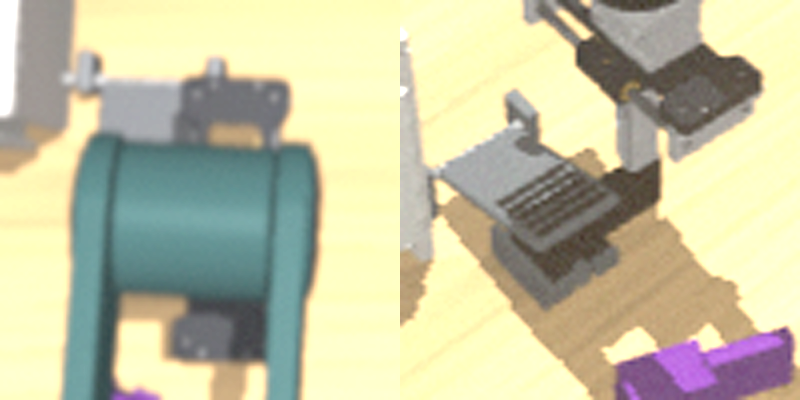

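The side crop shows the closed fingers at about (338,234) in full-image pixels and the fin still in place in front of them, so the grip missed. I'll check both positions in the depth data.

Run:
```python
from h import *
b=dict(np.load('side.npz'));V=cloud(b)
for n,(x,y) in dict(f1=(625,120),f2=(640,120),f3=(650,140),f4=(630,155),fin1=(650,185),fin2=(620,195),fin3=(655,168),fin4=(630,205),pal=(700,150),ctl=(700,95)).items():
    u=180+(x-400)/4;v=200+y/4;print(n,round(u),round(v),V[int(round(v)),int(round(u))].round(4))
t=b['R']@np.array([.5204,.0283,.0146])+b['t'];print((b['mtx']@t)[:2]/t[2])
for z in(.05,.07):
  t=b['R']@np.array([.5204,.0283,z])+b['t'];q=(b['mtx']@t)[:2]/t[2];print(z,q,(q[0]-180)*4+400,(q[1]-200)*4)
```

```text
f1 236 230 [0.5219 0.037  0.1018]
f2 240 230 [0.5062 0.0365 0.1149]
f3 242 235 [0.5082 0.0274 0.0856]
f4 238 239 [0.5163 0.0348 0.0676]
fin1 242 246 [0.5146 0.0215 0.0281]
fin2 235 249 [0.517  0.0454 0.0323]
fin3 244 242 [0.5171 0.0118 0.0356]
fin4 238 251 [0.514  0.037  0.0193]
pal 255 238 [ 0.5296 -0.0431 -0.0013]
ctl 255 224 [0.4431 0.0428 0.1961]
[238.81874374 249.0994921 ]
0.05 [238.80021122 241.04159152] 635.200844882645 164.16636606237591
0.07 [238.78943845 236.35761258] 635.1577537812294 145.43045030964413
```

Run:
```python
from h import *
b=dict(np.load('side.npz'));V=cloud(b)
for u in (236,239,242):
  for v in range(222,256,2): print(u,v,V[v,u].round(3),b['image'][v,u])
o=robot.get_obs();print(o['joint_positions'],o['finger_force'],o['width'])
```

```text
236 222 [0.495 0.06  0.173] [74 61 36]
236 224 [0.497 0.058 0.162] [74 61 37]
236 226 [0.523 0.036 0.116] [69 67 63]
236 228 [0.525 0.035 0.106] [67 64 60]
236 230 [0.522 0.037 0.102] [78 76 74]
236 232 [0.523 0.036 0.092] [77 76 72]
236 234 [0.523 0.036 0.083] [79 76 75]
236 236 [0.522 0.037 0.077] [79 76 74]
236 238 [0.522 0.037 0.069] [77 77 74]
236 240 [0.521 0.038 0.061] [77 75 70]
236 242 [0.524 0.036 0.049] [49 45 38]
236 244 [0.518 0.041 0.049] [38 33 22]
236 246 [0.517 0.041 0.042] [33 28 22]
236 248 [0.517 0.042 0.034] [37 32 24]
236 250 [0.518 0.041 0.024] [36 27 21]
236 252 [0.517 0.042 0.017] [40 35 29]
236 254 [0.515 0.043 0.01 ] [40 34 28]
239 222 [0.493 0.051 0.168] [48 45 32]
239 224 [0.488 0.056 0.169] [52 49 45]
239 226 [0.508 0.038 0.13 ] [62 61 56]
239 228 [0.509 0.038 0.122] [85 82 79]
239 230 [0.507 0.039 0.116] [85 83 81]
239 232 [0.51  0.037 0.104] [85 84 79]
239 234 [0.508 0.039 0.099] [88 86 83]
239 236 [0.51  0.037 0.088] [84 82 77]
239 238 [0.511 0.035 0.077] [80 78 75]
239 240 [0.511 0.036 0.068] [87 83 80]
239 242 [0.511 0.036 0.061] [68 65 61]
239 244 
[... 317 characters left out ...]
7 0.056 0.17 ] [52 47 44]
242 228 [0.474 0.058 0.166] [52 47 43]
242 230 [0.506 0.03  0.11 ] [81 79 75]
242 232 [0.508 0.028 0.099] [83 81 78]
242 234 [0.507 0.029 0.092] [84 81 78]
242 236 [0.507 0.029 0.084] [84 82 77]
242 238 [0.509 0.027 0.072] [83 81 78]
242 240 [0.507 0.029 0.067] [72 71 67]
242 242 [0.516 0.021 0.044] [38 31 20]
242 244 [0.514 0.022 0.038] [36 32 25]
242 246 [0.515 0.021 0.028] [38 32 22]
242 248 [0.515 0.021 0.018] [38 32 21]
242 250 [0.514 0.022 0.011] [39 34 24]
242 252 [ 0.517  0.019 -0.003] [87 72 50]
242 254 [0.508 0.027 0.004] [98 83 58]
[-5.43610298e-02  1.04970392e-01  1.65956685e+00 -7.43636598e-05
  1.37705318e+00 -8.77407185e-03] 0.0 0.00045627019287170927
```

The depth data puts the fingertips at about z 0.057, just above the fin, while the reported TCP is z 0.015. I'll open the gripper and check the real tip height against the floor before going lower.

Request:
{"name": "carry_out", "arguments": {
  "steps": [
    [[0, 0, 0], 0, -1],
    [[0, 0, 0], 0, -1],
    [[0, 0, 0], 0, -1],
    [[0, 0, 0], 0, -1],
    [[0, 0, 0], 0, -1],
    [[0, 0, 0], 0, -1],
    [[0, 0, 0], 0, -1],
    [[0, 0, 0], 0, -1]
  ]
}}

```text
time: 4.2
tool_pos: [0.5204, 0.0283, 0.0147]
ee_rot: [3.142, 0.0, 1.525]
wrist_force: [0.8, -0.7, -0.1]
width: 0.0768
finger_force: 0.0
```

Run:
```python
from h import *
a=snap('top');b=snap('side');o=robot.get_obs();print(o['tool_pos'],o['width'],o['wrist_force'])
f=lambda i,x: cv2.convertScaleAbs(cv2.resize(cv2.cvtColor(i,cv2.COLOR_RGB2BGR),None,fx=x,fy=x,interpolation=cv2.INTER_CUBIC),alpha=1.8,beta=20)
cv2.imwrite('pics/c3.png',f(b['image'][180:280,190:310],6))
W=cloud(b)
for u in range(236,266,3):
  c=W[215:275,u];i=np.where((c[:,2]>.015)&(abs(c[:,1]-.03)<.015))[0]
  if len(i): print(u,215+i.max(),c[i.max()].round(3),c[i.min()].round(3))
```

```text
[0.52042105 0.0283503  0.01466257] 0.08535932175608785 [0.09412612 0.64041972 0.55473788]
236 253 [0.515 0.044 0.015] [0.526 0.034 0.05 ]
239 250 [0.516 0.032 0.018] [0.527 0.022 0.047]
242 248 [0.516 0.021 0.018] [0.521 0.016 0.049]
245 217 [0.48  0.043 0.192] [0.48  0.043 0.199]
248 251 [0.469 0.04  0.063] [0.478 0.035 0.195]
251 249 [0.47  0.029 0.062] [0.475 0.027 0.192]
254 245 [0.468 0.02  0.073] [0.468 0.023 0.195]
257 235 [0.439 0.038 0.155] [0.461 0.02  0.194]
260 233 [0.438 0.029 0.155] [0.454 0.015 0.193]
263 231 [0.438 0.018 0.155] [0.441 0.017 0.194]
```

View pics/c3.png

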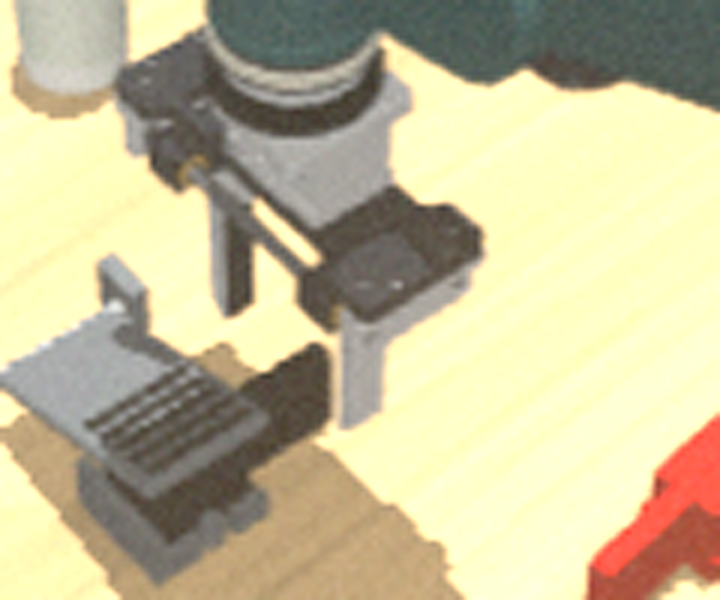

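The side crop shows the finger ends at about (250,250), hovering near z 0.06. The real tip is therefore about 43 mm above the reported z. I'll lower in steps while watching force and the camera.

Request:
{"name": "carry_out", "arguments": {
  "steps": [
    [[0, 0, 0.01], 0, -1],
    [[0, 0, 0.02], 0, -1],
    [[0, 0, 0.03], 0, -1],
    [[0, 0, 0.03], 0, -1]
  ]
}}

```text
time: 4.8
tool_pos: [0.5191, 0.0284, -0.017]
ee_rot: [-3.138, 0.0, 1.525]
wrist_force: [0.5, 0.8, 0.6]
width: 0.0942
finger_force: 0.0
```

Run:
```python
from h import *
b=snap('side');W=cloud(b);o=robot.get_obs();print(o['tool_pos'],o['width'],o['wrist_force'])
for u in range(245,266,3):
  c=W[215:275,u];i=np.where((c[:,2]>.015)&(abs(c[:,1]-.03)<.015))[0]
  if len(i): print(u,215+i.max(),c[i.max()].round(3),c[i.min()].round(3))
```

```text
[ 0.51977409  0.02840091 -0.01619537] 0.0941048380564237 [0.24445718 0.07153778 0.50569918]
245 225 [0.481 0.042 0.16 ] [0.479 0.044 0.201]
248 260 [0.468 0.041 0.026] [0.48  0.033 0.192]
251 259 [0.46  0.037 0.036] [0.478 0.024 0.187]
254 257 [0.459 0.027 0.037] [0.474 0.017 0.163]
257 243 [0.438 0.038 0.123] [0.463 0.016 0.163]
260 241 [0.437 0.028 0.124] [0.453 0.016 0.16 ]
263 239 [0.439 0.016 0.121] [0.442 0.015 0.165]
```

The offset is constant, with real z ≈ reported + 0.043. I'll go to about 15 mm real height and grip.

Request:
{"name": "carry_out", "arguments": {
  "steps": [
    [[0, 0, 0.01], 0, -1],
    [[0, 0, 0.01], 0, 1],
    [[0, 0, 0.01], 0, 1],
    [[0, 0, 0.01], 0, 1],
    [[0, 0, 0.01], 0, 1],
    [[0, 0, 0.01], 0, 1],
    [[0, 0, 0.01], 0, 1],
    [[0, 0, 0.01], 0, 1],
    [[0, 0, 0.01], 0, 1],
    [[0, 0, 0.01], 0, 1]
  ]
}}

```text
time: 6.1
tool_pos: [0.5208, 0.0283, -0.0253]
ee_rot: [3.141, 0.0, 1.525]
wrist_force: [1.2, 0.3, -0.5]
width: 0.0137
finger_force: 29.9
```

Request:
{"name": "carry_out", "arguments": {
  "steps": [
    [[0, 0, 0], 0, 1],
    [[0, 0, 0], 0, 1],
    [[0, 0, 0], 0, 1]
  ]
}}

```text
time: 6.48
tool_pos: [0.5207, 0.0283, -0.0253]
ee_rot: [3.141, 0.0, 1.525]
wrist_force: [2.0, 1.5, -0.9]
width: 0.014
finger_force: 29.9
```

Request:
{"name": "carry_out", "arguments": {
  "steps": [
    [[-0.008, 0, 0], 0, 1],
    [[-0.016, 0, 0], 0, 1],
    [[-0.026, 0, 0], 0, 1],
    [[-0.038, 0, 0], 0, 1],
    [[-0.052, 0, 0], 0, 1],
    [[-0.068, 0, 0], 0, 1],
    [[-0.084, 0, 0], 0, 1],
    [[-0.1, 0, 0], 0, 1],
    [[-0.11, 0, 0], 0, 1],
    [[-0.11, 0, 0], 0, 1]
  ]
}}

```text
time: 7.72
tool_pos: [0.5154, -0.0828, -0.0253]
ee_rot: [3.142, 0.001, 1.524]
wrist_force: [0.5, -0.8, 0.2]
width: 0.0139
finger_force: 29.9
```

Request:
{"name": "carry_out", "arguments": {
  "steps": [
    [[0, 0, 0], 0, 0],
    [[0, 0, 0], 0, 0],
    [[0, 0, 0], 0, 0],
    [[0, 0, 0], 0, 0],
    [[0, 0, -0.04], 0, 0],
    [[0, 0, -0.1], 0, 0.2],
    [[0, 0, -0.12], 0, 1]
  ]
}}

```text
time: 8.6
tool_pos: [0.5179, -0.082, 0.0994]
ee_rot: [3.134, 0.002, 1.526]
wrist_force: [-0.7, 0.0, 0.5]
width: 0.0309
finger_force: 0.0
```

Run:
```python
from h import *
p=st(-.103,-.085,.067);print(p);plan(p,1.523)
b=snap('side');W=cloud(b);I=b['image'].astype(int)
m=(I.max(2)<60)&(W[...,2]>.01)&(W[...,2]<.055)&(abs(W[...,0]-.52)<.06)&(W[...,1]<.07)&(W[...,1]>-.15)
p=W[m];print(len(p),np.percentile(p,[1,50,99],axis=0).round(3))
```

```text
[0.5120402 0.09604   0.067    ]
now [ 0.5179 -0.082   0.0994] 1.526 t 8.6 F [-0.7  0.   0.5] w 0.0309 q6 -0.22
-> shift [ 0.1777 -0.0141  0.032 ] roll 0.01 rows 2.9
559 [[ 0.495 -0.096  0.011]
 [ 0.509 -0.022  0.042]
 [ 0.537  0.013  0.052]]
```

Request:
{"name": "carry_out", "arguments": {
  "steps": [
    [[0.05, -0.003, 0], 0, 1],
    [[0.11, -0.008, 0], 0, 1],
    [[0.178, -0.012, 0], 0, 1],
    [[0.178, -0.012, 0.028], 0, 1],
    [[0.178, -0.012, 0.028], 0, 1]
  ]
}}

```text
time: 9.28
tool_pos: [0.5087, 0.0976, 0.0634]
ee_rot: [-3.135, 0.001, 1.528]
wrist_force: [-0.8, 0.7, -0.2]
width: 0.0004
finger_force: 0.0
```

Request:
{"name": "carry_out", "arguments": {
  "steps": [
    [[0, 0, 0.03], 0, 1],
    [[0, 0, 0.045], 0, 1],
    [[0, 0, 0.06], 0, 1],
    [[0, 0, 0.072], 0, 1],
    [[0, 0, 0.078], 0, 1],
    [[0, 0, 0.08], 0, 1]
  ]
}}

```text
time: 10.02
tool_pos: [0.511, 0.0962, -0.0115]
ee_rot: [-3.14, 0.0, 1.524]
wrist_force: [-7.1, -0.2, 15.3]
width: 0.0002
finger_force: 7.8
```

Request:
{"name": "carry_out", "arguments": {
  "steps": [
    [[0, 0, 0.003], 0, 1],
    [[0, 0, 0.005], 0, 1],
    [[0, 0, 0.005], 0, 1]
  ]
}}

```text
time: 10.4
tool_pos: [0.5111, 0.0962, -0.0122]
ee_rot: [-3.141, 0.0, 1.524]
wrist_force: [-14.7, -0.6, 29.1]
width: 0.0006
finger_force: 15.1
```

Run:
```python
from h import *
o=robot.get_obs();print(o['tool_pos'],o['wrist_force'],o['time'])
a=snap('top','t4.png');b=snap('side','s4.png')
f=lambda i,x: cv2.convertScaleAbs(cv2.resize(cv2.cvtColor(i,cv2.COLOR_RGB2BGR),None,fx=x,fy=x,interpolation=cv2.INTER_CUBIC),alpha=1.6,beta=20)
cv2.imwrite('pics/c4.png',np.hstack([f(a['image'][80:270,50:260],1.9),f(b['image'][130:320,50:260],1.9)]))
```

```text
[ 0.51110847  0.09621625 -0.01222996] [-14.71503317  -0.61691923  29.07447948] 10.4
```

View pics/c4.png

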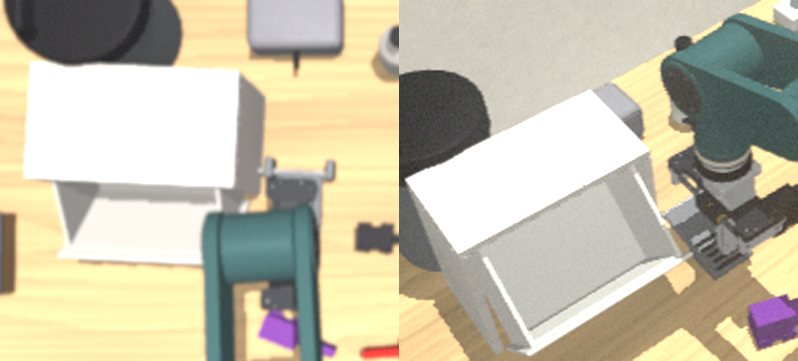

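The view shows the bin tipped open, with its front rim at about row 216 in the top image, and the pedal down on its stop. I'll hold briefly, then let it up.

Request:
{"name": "carry_out", "arguments": {
  "steps": [
    [[0, 0, 0], 0, 1],
    [[0, 0, 0], 0, 1],
    [[0, 0, -0.015], 0, 1],
    [[0, 0, -0.03], 0, 1],
    [[0, 0, -0.045], 0, 1],
    [[0, 0, -0.06], 0, 1],
    [[0, 0, -0.1], 0, 1],
    [[0, 0, -0.15], 0, 0],
    [[0, 0, -0.19], 0, -0.5],
    [[0, 0, -0.2], 0, -1]
  ]
}}

```text
time: 11.75
tool_pos: [0.5126, 0.0968, 0.1845]
ee_rot: [3.137, -0.0, 1.525]
wrist_force: [1.0, 0.2, 0.2]
width: 0.0272
finger_force: 0.0
```

Run:
```python
from h import *
a=snap('top');b=snap('side');W=cloud(a)
for v in (208,212,214,215,216,217): print(v,[W[v,u].round(3).tolist() for u in(100,130)])
V=cloud(b);p=V[(abs(V[...,1]-.29)<.08)&(V[...,0]<.55)&(V[...,0]>.4)&(V[...,2]>.08)]
i=np.argsort(p[:,0])[:40];print('rim',np.median(p[i],0).round(3))
q=V[(abs(V[...,1]-.1)<.02)&(abs(V[...,0]-.515)<.015)&(V[...,2]>.02)&(V[...,2]<.11)];print('pedal z',np.median(q[:,2]))
plan([.627,-.267,.09],.99)
```

```text
208 [[0.512, 0.378, 0.093], [0.517, 0.149, 0.615]]
212 [[0.501, 0.374, 0.103], [0.51, 0.148, 0.619]]
214 [[0.496, 0.373, 0.107], [0.507, 0.148, 0.619]]
215 [[0.493, 0.374, 0.104], [0.506, 0.148, 0.619]]
216 [[0.491, 0.372, 0.111], [0.504, 0.148, 0.617]]
217 [[0.488, 0.371, 0.111], [0.502, 0.149, 0.617]]
rim [0.475 0.235 0.111]
pedal z 0.07171594780018932
now [0.5116 0.0968 0.1818] 1.525 t 11.85 F [-0.6  0.5  0.2] w 0.0347 q6 0.12
-> shift [-0.3582  0.1318  0.0918] roll 3.07 rows 6.3
```

Request:
{"name": "carry_out", "arguments": {
  "steps": [
    [[-0.05, 0.019, 0], 1, -1],
    [[-0.1, 0.038, 0], 2, -1],
    [[-0.16, 0.06, 0], 3, -1],
    [[-0.22, 0.083, 0.02], 3.02, -1],
    [[-0.28, 0.106, 0.04], 3.02, -1],
    [[-0.33, 0.125, 0.06], 3.02, -1],
    [[-0.36, 0.136, 0.08], 3.02, -1],
    [[-0.36, 0.136, 0.1], 3.02, -1],
    [[-0.36, 0.136, 0.1], 3.02, -1]
  ]
}}

```text
time: 12.98
tool_pos: [0.6282, -0.2668, 0.0764]
ee_rot: [-3.132, 0.0, 0.998]
wrist_force: [0.2, 0.2, -0.1]
width: 0.0939
finger_force: 0.0
```

Run:
```python
from h import *
plan([.6313,-.2686,-.034],.998)
a=snap('side');V=cloud(a)
p=V[(V[...,2]>.01)&(V[...,2]<.03)&(a['image'].max(2)<75)&(abs(V[...,0]-.63)<.08)&(abs(V[...,1]+.268)<.09)];print(len(p),p.mean(0),cv2.minAreaRect(p[:,:2].astype(np.float32)))
```

```text
now [ 0.6282 -0.2668  0.0764] 0.998 t 12.97 F [ 0.2  0.2 -0.1] w 0.0939 q6 0.09
-> shift [0.0002 0.0046 0.1104] roll 0.0 rows 1.8
247 [ 0.63764272 -0.25639019  0.0177341 ] ((0.6427977085113525, -0.26369500160217285), (0.12318315356969833, 0.04926638677716255), 63.24214172363281)
```

Request:
{"name": "carry_out", "arguments": {
  "steps": [
    [[0, 0.002, 0.05], 0, -1],
    [[0, 0.002, 0.09], 0, -1],
    [[0, 0.002, 0.11], 0, -1],
    [[0, 0.002, 0.11], 0, 1],
    [[0, 0.002, 0.11], 0, 1],
    [[0, 0.002, 0.11], 0, 1],
    [[0, 0.002, 0.11], 0, 1],
    [[0, 0.002, 0.11], 0, 1],
    [[0, 0.002, 0.11], 0, 1],
    [[0, 0.002, 0.11], 0, 1]
  ]
}}

```text
time: 14.28
tool_pos: [0.6326, -0.2701, -0.0284]
ee_rot: [-3.141, 0.0, 0.998]
wrist_force: [0.8, 0.0, 0.4]
width: 0.0276
finger_force: 0.0
```

Request:
{"name": "carry_out", "arguments": {
  "steps": [
    [[0, 0, 0], 0, 1],
    [[0, 0, 0], 0, 1],
    [[0, 0, 0], 0, 1],
    [[0, 0, 0], 0, 1]
  ]
}}

```text
time: 14.78
tool_pos: [0.6326, -0.2701, -0.0284]
ee_rot: [-3.141, 0.0, 0.998]
wrist_force: [0.7, 0.2, -0.6]
width: 0.0221
finger_force: 30.0
```

Request:
{"name": "carry_out", "arguments": {
  "steps": [
    [[0, 0, -0.02], 0, 1],
    [[0, 0, -0.06], 0, 1],
    [[0, 0, -0.12], 0, 1],
    [[0, 0, -0.18], 0, 1],
    [[0, 0, -0.23], 0, 1],
    [[0, 0, -0.23], 0, 1]
  ]
}}

```text
time: 15.52
tool_pos: [0.6352, -0.2713, 0.2108]
ee_rot: [3.127, -0.001, 0.998]
wrist_force: [-0.9, -0.7, -1.3]
width: 0.0217
finger_force: 30.0
```

Run:
```python
from h import *
plan(st(-.095,.115,.2),1.523)
a=snap('side');V=cloud(a)
p=V[(V[...,2]>.2)&(V[...,2]<.27)&(a['image'].max(2)<65)&(abs(V[...,0]-.63)<.09)&(abs(V[...,1]+.268)<.09)];print(len(p),p.mean(0),np.percentile(p,[2,98],axis=0))
```

```text
now [ 0.6352 -0.2713  0.2108] 0.998 t 15.53 F [-0.9 -0.7 -1.3] w 0.0217 q6 0.09
-> shift [ 0.4192 -0.3959  0.0055] roll -3.01 rows 9.2
370 [ 0.6337226  -0.26190918  0.25465568] [[ 0.59358461 -0.32203159  0.24269336]
 [ 0.6802053  -0.20261096  0.2622143 ]]
```

Request:
{"name": "carry_out", "arguments": {
  "steps": [
    [[0.03, -0.028, 0], -0.5, 1],
    [[0.07, -0.066, 0], -1, 1],
    [[0.11, -0.104, 0], -1.5, 1],
    [[0.16, -0.15, 0], -2, 1],
    [[0.205, -0.195, 0], -2.5, 1],
    [[0.25, -0.236, 0], -3, 1],
    [[0.295, -0.28, 0], -3, 1],
    [[0.34, -0.32, 0], -3, 1],
    [[0.38, -0.36, 0], -3, 1],
    [[0.42, -0.394, 0], -3, 1]
  ]
}}

```text
time: 16.82
tool_pos: [0.527, 0.298, 0.1991]
ee_rot: [-3.138, 0.002, 1.523]
wrist_force: [0.6, -0.2, -0.7]
width: 0.0216
finger_force: 30.0
```

Request:
{"name": "carry_out", "arguments": {
  "steps": [
    [[0, 0, 0], 0, 1],
    [[0, 0, 0], 0, 1]
  ]
}}

```text
time: 17.08
tool_pos: [0.5284, 0.2956, 0.1997]
ee_rot: [-3.139, 0.002, 1.522]
wrist_force: [-0.6, -0.2, -0.1]
width: 0.0212
finger_force: 30.0
```

Run:
```python
from h import *
plan(st(-.095,.115,.1),1.523)
a=snap('top');b=snap('side')
f=lambda i,x: cv2.convertScaleAbs(cv2.resize(cv2.cvtColor(i,cv2.COLOR_RGB2BGR),None,fx=x,fy=x,interpolation=cv2.INTER_CUBIC),alpha=1.6,beta=20)
cv2.imwrite('pics/c5.png',np.hstack([f(a['image'][80:270,50:260],1.9),f(b['image'][130:320,50:260],1.9)]))
```

```text
now [0.5284 0.2956 0.1997] 1.522 t 17.07 F [-0.6 -0.2 -0.1] w 0.0212 q6 0.47
-> shift [0.0001 0.0016 0.0997] roll -0.01 rows 1.6
```

View pics/c5.png

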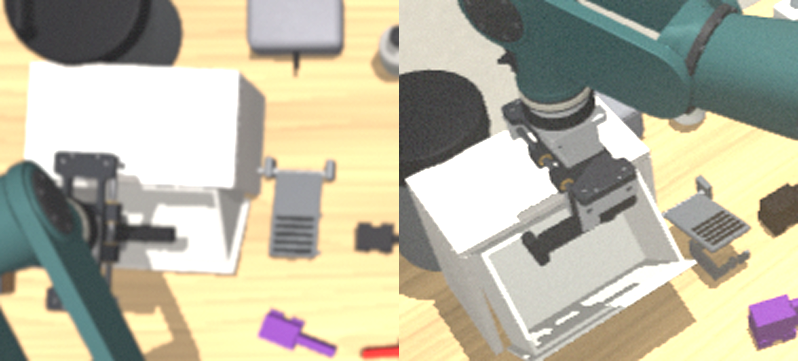

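The scraper hangs level over the open mouth, roughly centred. I'll lower it and release.

Request:
{"name": "carry_out", "arguments": {
  "steps": [
    [[0, 0.001, 0.04], 0, 1],
    [[0, 0.001, 0.08], 0, 1],
    [[0, 0.001, 0.1], 0, 1],
    [[0, 0.001, 0.1], 0, 1],
    [[0, 0.001, 0.1], 0, 0.2],
    [[0, 0.001, 0.1], 0, 0.2],
    [[0, 0.001, 0.1], 0, 0.2],
    [[0, 0.001, 0.1], 0, 0.2],
    [[0, 0.001, 0.1], 0, 0.2]
  ]
}}

```text
time: 18.3
tool_pos: [0.5301, 0.2965, 0.1018]
ee_rot: [3.141, 0.0, 1.522]
wrist_force: [-0.1, -0.5, -0.4]
width: 0.0376
finger_force: 0.0
```

Run:
```python
from h import *
plan(st(-.19,.115,.2),3.09)
b=snap('side');V=cloud(b)
p=V[(V[...,2]>.0)&(V[...,2]<.15)&(b['image'].max(2)<65)&(abs(V[...,0]-.58)<.1)&(abs(V[...,1]-.29)<.1)];print(len(p),p.mean(0),np.percentile(p,[2,98],axis=0))
```

```text
now [0.5301 0.2965 0.1018] 1.522 t 18.3 F [-0.1 -0.5 -0.4] w 0.0376 q6 0.47
-> shift [-0.0012 -0.0954 -0.0982] roll -8.98 rows 2.2
399 [0.57957396 0.30974259 0.04339974] [[0.54984904 0.23155958 0.02519767]
 [0.60402542 0.36516437 0.14389218]]
```

Request:
{"name": "carry_out", "arguments": {
  "steps": [
    [[0, 0, -0.05], 0, 0.2],
    [[0, 0, -0.1], 0, 1],
    [[0, -0.03, -0.1], -1, 1],
    [[0, -0.07, -0.1], -2, 1],
    [[0, -0.1, -0.1], -3, 1],
    [[0, -0.1, -0.1], -4, 1],
    [[0, -0.1, -0.1], -5, 1],
    [[0, -0.1, -0.1], -6, 1],
    [[0, -0.1, -0.1], -7, 1],
    [[0, -0.1, -0.1], -8, 1]
  ]
}}

```text
time: 19.6
tool_pos: [0.4301, 0.3013, 0.2016]
ee_rot: [-3.141, 0.0, 2.924]
wrist_force: [-0.6, -0.1, -0.3]
width: 0.0006
finger_force: 0.0
```

Request:
{"name": "carry_out", "arguments": {
  "steps": [
    [[0, 0, 0], -1, 1],
    [[0, 0, 0], -1, 1],
    [[0, 0, 0], -1, 1]
  ]
}}

```text
time: 19.98
tool_pos: [0.4302, 0.3013, 0.2016]
ee_rot: [-3.141, 0.0, 3.09]
wrist_force: [0.5, -0.2, -0.8]
width: 0.0007
finger_force: 0.0
```

Run:
```python
from h import *
plan(st(-.195,.115,.038),3.09)
```

```text
now [0.4302 0.3013 0.2016] 3.09 t 19.98 F [ 0.5 -0.2 -0.8] w 0.0007 q6 -1.02
-> shift [ 0.0004 -0.0011  0.1636] roll 0.0 rows 2.6
```

Request:
{"name": "carry_out", "arguments": {
  "steps": [
    [[0, 0, 0.06], 0, 1],
    [[0, 0, 0.12], 0, 1],
    [[0, 0, 0.163], 0, 1],
    [[0, 0, 0.163], 0, 1]
  ]
}}

```text
time: 20.48
tool_pos: [0.427, 0.2995, 0.0346]
ee_rot: [-3.137, -0.008, 3.091]
wrist_force: [-0.4, -0.2, 0.6]
width: 0.0002
finger_force: 0.0
```

Request:
{"name": "carry_out", "arguments": {
  "steps": [
    [[-0.025, 0, 0], 0, 1],
    [[-0.035, 0, 0], 0, 1],
    [[-0.042, 0, -0.008], 0, 1],
    [[-0.048, 0, -0.015], 0, 1],
    [[-0.054, 0, -0.022], 0, 1],
    [[-0.06, 0, -0.028], 0, 1],
    [[-0.066, 0, -0.034], 0, 1],
    [[-0.072, 0, -0.038], 0, 1]
  ]
}}

```text
time: 21.48
tool_pos: [0.5005, 0.2991, 0.0804]
ee_rot: [3.139, -0.001, 3.094]
wrist_force: [-3.9, 0.0, 2.2]
width: 0.0002
finger_force: 1.7
```

Request:
{"name": "carry_out", "arguments": {
  "steps": [
    [[-0.008, 0, -0.005], 0, 1],
    [[-0.016, 0, -0.01], 0, 1],
    [[-0.024, 0, -0.015], 0, 1],
    [[-0.032, 0, -0.02], 0, 1],
    [[-0.04, 0, -0.025], 0, 1],
    [[-0.048, 0, -0.027], 0, 1],
    [[-0.054, 0, -0.028], 0, 1],
    [[-0.058, 0, -0.028], 0, 1]
  ]
}}

```text
time: 22.48
tool_pos: [0.5605, 0.2948, 0.1044]
ee_rot: [-3.141, -0.0, 3.092]
wrist_force: [0.3, 0.3, -0.1]
width: 0.0006
finger_force: 0.0
```

Request:
{"name": "carry_out", "arguments": {
  "steps": [
    [[-0.003, 0, 0], 0, 1],
    [[-0.006, 0, 0], 0, 1],
    [[-0.006, 0, 0], 0, 1]
  ]
}}

```text
time: 22.85
tool_pos: [0.5659, 0.2946, 0.1045]
ee_rot: [-3.141, -0.0, 3.093]
wrist_force: [-0.9, -0.1, 0.4]
width: 0.0006
finger_force: 0.2
```

Request:
{"name": "carry_out", "arguments": {
  "steps": [
    [[-0.002, 0, 0], 0, 1],
    [[-0.004, 0, 0], 0, 1],
    [[-0.004, 0, 0], 0, 1]
  ]
}}

```text
time: 23.22
tool_pos: [0.5653, 0.2945, 0.1045]
ee_rot: [-3.14, -0.009, 3.094]
wrist_force: [-12.1, -1.7, 4.0]
width: 0.0004
finger_force: 5.9
```

Firm contact with no further motion, so the bin is shut. I'll back off and check.

Request:
{"name": "carry_out", "arguments": {
  "steps": [
    [[0.02, 0, 0], 0, 1],
    [[0.06, 0, 0], 0, 1],
    [[0.12, 0, -0.02], 0, 1],
    [[0.17, 0, -0.05], 0, 1],
    [[0.2, 0, -0.08], 0, 1],
    [[0.2, 0, -0.08], 0, 1]
  ]
}}

```text
time: 23.98
tool_pos: [0.3707, 0.3055, 0.1884]
ee_rot: [3.137, 0.007, 3.095]
wrist_force: [0.6, -1.2, -0.1]
width: 0.0002
finger_force: 0.0
```

Run:
```python
from h import *
a=snap('top');b=snap('side')
f=lambda i,x: cv2.convertScaleAbs(cv2.resize(cv2.cvtColor(i,cv2.COLOR_RGB2BGR),None,fx=x,fy=x,interpolation=cv2.INTER_CUBIC),alpha=1.5,beta=15)
cv2.imwrite('pics/c6.png',np.vstack([f(a['image'][60:260,50:430],1.5),f(b['image'][100:300,20:400],1.5)])[:600])
V=cloud(b);p=V[(abs(V[...,1]-.3)<.05)&(V[...,2]>.06)&(V[...,2]<.18)&(V[...,0]>.5)&(V[...,0]<.65)]
print('panel x',np.percentile(p[:,0],[5,50,95]),'expected',st(-.051,.115,0)[0])
W=cloud(a)
for n,(r0,r1,c0,c1) in dict(jar=(215,250,318,358),breeder=(180,232,376,420),bottle=(88,122,245,275),tin=(90,127,306,340)).items():
    g=W[r0:r1,c0:c1].reshape(-1,3);g=g[g[:,2]>.03];print(n,cv2.minAreaRect(g[:,:2].astype(np.float32))[0])
```

```text
panel x [0.57224498 0.57598512 0.57929292] expected 0.573576621284656
jar (0.4406850337982178, -0.26109033823013306)
breeder (0.5099182724952698, -0.43131184577941895)
bottle (0.7882596254348755, -0.052702948451042175)
tin (0.7836872339248657, -0.2291782647371292)
```

View pics/c6.png

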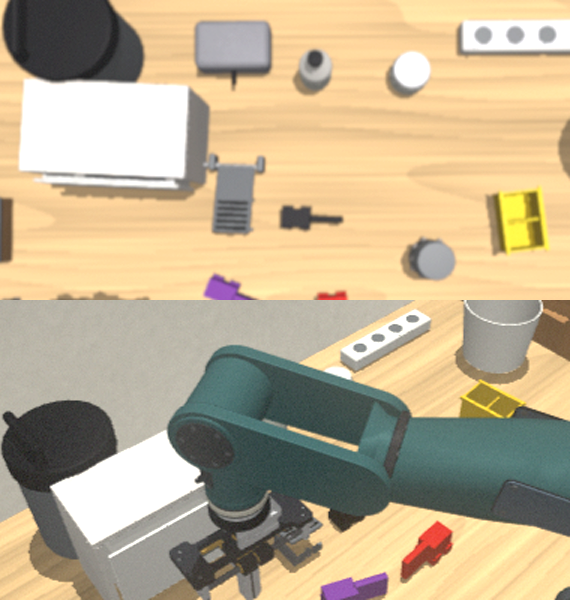

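The pictures show the bin shut, with its panel at the expected 0.574-0.576. The lock block stands clear at (250,205) in full top-image pixels, the pedal is up, and the other four objects haven't moved. I'm handing in.

```bash
python3 -c "
from bench import robot
print(robot.close_job())"
```

```text
the job is handed in; nothing more can be done
None
```

The job is handed in at about 24 s: lock block pulled clear, bin opened with the pedal, scraper dropped inside and the bin pushed shut, with the jar, breeder box, bottle and tin measured within about 1 mm of where they started.

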